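# Feel three shut-off valves for binding

### The job

Work each of the three shut-off valves on the bench by its lever, feeling how it goes. Two swing right round, one easily and one more stiffly: leave those fully open against their stops. The third binds part way: swing it gently until you feel it bind, do not force it, then turn it back fully closed; do not strain any lever against its stops either, and leave everything else where it is.

Things in the scene. Friction and masses are not known exactly. Their poses are not given: they have to be found in the camera images.
- valve_a: one of three shut-off valves that look alike, each fixed to the bench on a dark steel foot plate 90 x 96 x 8 mm. Origin: centre of the plate's underside, on the bench; the lever's upright hinge axis goes through it. The pipe with its two barbed ports (tips 58 mm from the axis, 30 mm up) lies along this body's y axis.
- lever_a (a joint): valve_a's lever hub, rad: 0 closed (lever crossways to the pipe, along the valve's -x, robot's side), grows anticlockwise from above, 1.50 fully open at its stop (along the valve's -y). Stays where left; turning it takes 1.5 to 5 N at the grip, differing by valve. One of the three, which cannot be seen, binds well before it is open.
- flex_a (a joint): spring bend of valve_a's lever between hub and grip, rad, added to lever_a: 0 unloaded, positive when the grip is pushed towards open; 15 N m/rad, that is 0.005 rad per N at the grip, or 2.7 N per mm.
- grip_a (a point): middle of the upright black round grip (18 mm across, standing 74 to 122 mm above the bench, this point 100 mm up) at the end of valve_a's lever, 75 mm from the hinge axis. The steel lever bar, 14 mm wide, lies 64 to 70 mm above the bench.
- valve_b: one of three shut-off valves that look alike, each fixed to the bench on a dark steel foot plate 90 x 96 x 8 mm. Origin: centre of the plate's underside, on the bench; the lever's upright hinge axis goes through it. The pipe with its two barbed ports (tips 58 mm from the axis, 30 mm up) lies along this body's y axis.
- lever_b (a joint): valve_b's lever hub, rad: 0 closed (lever crossways to the pipe, along the valve's -x, robot's side), grows anticlockwise from above, 1.50 fully open at its stop (along the valve's -y). Stays where left; turning it takes 1.5 to 5 N at the grip, differing by valve. One of the three, which cannot be seen, binds well before it is open.
- flex_b (a joint): spring bend of valve_b's lever between hub and grip, rad, added to lever_b: 0 unloaded, positive when the grip is pushed towards open; 15 N m/rad, that is 0.005 rad per N at the grip, or 2.7 N per mm.
- grip_b (a point): middle of the upright black round grip (18 mm across, standing 74 to 122 mm above the bench, this point 100 mm up) at the end of valve_b's lever, 75 mm from the hinge axis. The steel lever bar, 14 mm wide, lies 64 to 70 mm above the bench.
- valve_c: one of three shut-off valves that look alike, each fixed to the bench on a dark steel foot plate 90 x 96 x 8 mm. Origin: centre of the plate's underside, on the bench; the lever's upright hinge axis goes through it. The pipe with its two barbed ports (tips 58 mm from the axis, 30 mm up) lies along this body's y axis.
- lever_c (a joint): valve_c's lever hub, rad: 0 closed (lever crossways to the pipe, along the valve's -x, robot's side), grows anticlockwise from above, 1.50 fully open at its stop (along the valve's -y). Stays where left; turning it takes 1.5 to 5 N at the grip, differing by valve. One of the three, which cannot be seen, binds well before it is open.
- flex_c (a joint): spring bend of valve_c's lever between hub and grip, rad, added to lever_c: 0 unloaded, positive when the grip is pushed towards open; 15 N m/rad, that is 0.005 rad per N at the grip, or 2.7 N per mm.
- grip_c (a point): middle of the upright black round grip (18 mm across, standing 74 to 122 mm above the bench, this point 100 mm up) at the end of valve_c's lever, 75 mm from the hinge axis. The steel lever bar, 14 mm wide, lies 64 to 70 mm above the bench.
- crucible: white porcelain crucible, 45 mm across, 21 mm high, loose, between two valves; a bystander. Origin: centre of its underside.
- sample_bottle: small bottle with black cap, 25 mm across, 76 mm high, loose, in front of the valves; a bystander. Origin: centre of its underside.
- tweezers: steel tweezers, 125 x 14 x 10 mm, lying loose between two valves; a bystander. Origin: centre of its underside.
- marker_red: marker pen, 140 x 21 x 19 mm, lying loose in front of the valves along y; a bystander. Origin: centre of its underside.
- buffer_bottle: bottle with blue cap, 48 mm across, 109 mm high, loose, behind the valves; a bystander. Origin: centre of its underside.
- micro_rack: small tube rack, 68 x 130 x 42 mm, loose, at the right; a bystander. Origin: centre of its underside.
- tip_box: clear pipette-tip box, 89 x 127 x 72 mm, loose, behind the valves; a bystander. Origin: centre of its underside.

How it is judged:
By the outcome, as a careful person would: the job done as asked, in the order asked, and still so for the second after the job is handed in, with the robot touching nothing.
It also fails if it takes over 72 s, if anything falls off the work surface, if the arm or the gripper's body presses on something with over 40 N, if the wrist force passes 120 N, or if a joint passes its speed limit or range.

### The arm

A 6-joint arm with a two-finger parallel gripper is mounted at the origin on a cart in front of the work surface, level with it; the furniture and walls round the work are solid. World frame = base frame: x ahead of the robot, y to its left, z up, the work surface at z = 0. Lengths are in m, angles in degrees, forces in N, time in s.
With the tool pointing down it reaches from about 0.3 to 0.75 m from the base axis. Payload 8.5 kg.
Tool frame: the origin (TCP) lies midway between the tips of the shut fingers; the grasp point (between the pads) lies env.tcp_to_grasp behind it (env.tcp_to_grasp is the distance from the TCP to the grasp point, in m); z points along the fingers, y is the line along which they close (so a half turn about z gives the same grasp; the last joint's range is limited). The gripper opens to 85 mm and grips with 20 to 120 N. Pads are 22 mm wide; open, the fingers measure 114 mm over their backs; the gripper's body (76 mm by 85 mm) begins 54 mm behind the grasp point. The pads swing forward as they close: fully open they stand 13 mm farther back than shut.
Start: joints at [57.737, 21.807, 74.336, -0, 83.858, -12.336], TCP at [0.187, 0.517, 0.231] pointing down, gripper open.
Joint ranges: [-178.18, 178.18], [-50.72, 133.34], [12.68, 142.11], [-81.47, 261.47], [9.98, 163.14], [-165.26, 165.26]. Speed limits (degrees/s): [136.94, 136.94, 180, 180, 180, 180].

### API

Orientations are given as a 3x3 rotation matrix whose columns are the frame's x, y, z axes.
In Python, from rig import observe, optics, job, env gives the robot as it stands. The module is installed in compiled form; this text tells all that it offers.
- The arm moves only by the shell command python3 -m jog 'ROWS' [FORCE]. ROWS is JSON, a list of rows, each a list of 7 numbers: the turn, a rotation vector about the tool's x, y, z in rad, then the shift along the tool's x, y, z in m, then the opening in per cent of the stroke, from 0 (shut) to 100 (fully open). A call has 1 to 10 rows; each row shifts and turns the commanded pose from where the row before left it, along the tool's axes as they then stand; what a row does not reach is not made up. A row lasts 1/8 s, in which the tool goes at most 62.5 mm and 10.7 degrees, less where a joint would pass 70% of its speed; a pose out of reach is approached as far as the arm can. A call is refused whole if a number of a shift passes 0.0625 or a number of a turn 0.188, either way. A call with a gripper value outside its range is refused whole. The fingers move at their own pace and stop on an object; FORCE is the grip in N (left out, the last holds). Time passes only in rows, so rows that do not move let the fingers close. It gives the time, the measured TCP pose, the force, the opening and the grip force at its end, in the units of the state.
- observe(): the state, without advancing time (a new reading comes with each control period).
- optics.get_image(name): name is "side" or "top" or "wrist"; returns a dict with "pixels" (480x640x3 uint8, red, green, blue), "mtx" (3x3 intrinsics, pixels), "rvec" (rotation vector, rad) and "tvec" (3), from world to camera coordinates, as OpenCV has them. Camera axes: x right, y down, z forward; pixel columns grow to the right and rows downward; lengths in m; the calibration is good to about 2 mm. A picture is of the moment at which its call begins. There is no depth.
- job.close_job(): hands the job in; it is judged then, once.
The state is a dict: "time_s": time; "q": joint angles; "qvel": joint speeds; "joint_efforts": joint torques, N m; "position": TCP position; "tool_rot": TCP orientation; "ft_force": force on the tool from outside, world axes, zero at the start; "wrist_torque": the same for the moment, N m; "grip_width": finger opening in m; "gripper_force": force on a finger pad.
Only numpy, scipy, OpenCV 4.12 (cv2) and the standard library are available. Lean on these libraries where they do the work, as an engineer would, in place of code of your own. Each camera call takes 0.05 s, during which the arm holds its last target. There are 200 camera calls.

## Working session

There is one attempt and no reset: what is moved stays moved. The work goes in short steps, Python scripts to look and compute and a shell command to move; the robot and the scene stay as the last step left them, time stands still between calls to the robot, and variables do not carry over. Pictures are saved under pics/ and viewed, at most 10 in all, crops included, and the job is handed in when it is done.

```bash
mkdir -p pics; python3 - <<'E'
from rig import observe, optics, env
import cv2,numpy as np
s=observe(); print(s); print(env.tcp_to_grasp)
for n in("top","side"):
    d=optics.get_image(n); cv2.imwrite(f"pics/{n}0.png",d["pixels"][:,:,::-1]); np.savez(f"{n}0.npz",**d)
    print(n,d["mtx"],d["rvec"],d["tvec"])
E
```

```text
{'time_s': 0.0, 'q': array([ 5.77379250e+01,  2.18395167e+01,  7.43871133e+01, -1.92844118e-04,
        8.38585682e+01, -1.23366740e+01]), 'qvel': array([ 0.0550728 , -0.0175634 ,  0.13594656, -0.0362234 ,  0.11778893,
       -0.10798406]), 'joint_efforts': array([-9.84613905e-06, -4.48452473e+01, -2.31272256e+01, -1.55962539e-04,
        4.82590520e-03,  1.94504884e-05]), 'position': array([0.18727783, 0.51680011, 0.23071171]), 'tool_rot': array([[-9.40137133e-01,  3.40795460e-01, -7.90914007e-04],
       [ 3.40796233e-01,  9.40136342e-01, -1.25920684e-03],
       [ 3.14435028e-04, -1.45336762e-03, -9.99998894e-01]]), 'ft_force': array([-0.27956953,  0.5611193 , -0.04241251]), 'wrist_torque': array([-0.00752508, -0.02206491, -0.03082478]), 'gripper_force': 0.0, 'grip_width': 0.08504320754399779}
0.0187
top [[521.8331021    0.         322.87756731]
 [  0.         521.8331021  240.43598187]
 [  0.           0.           1.        ]] [ 2.09925278 -2.11117093  0.23089411] [-0.19514147  0.53141469  1.44627831]
side [[569.00324603   0.         325.11579649]
 [  0.         569.00324603 238.17315801]
 [  0.           0.           1.        ]] [ 0.1041928   2.78085626 -1.3722918 ] [0.51652852 0.1877485  1.35864002]
```

View pics/top0.png

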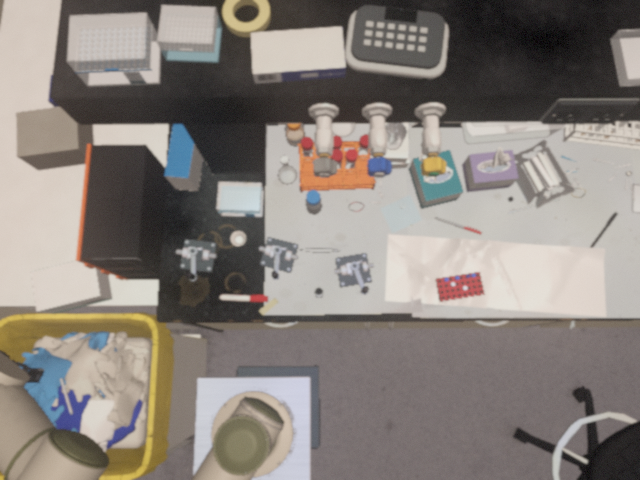

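View pics/side0.png

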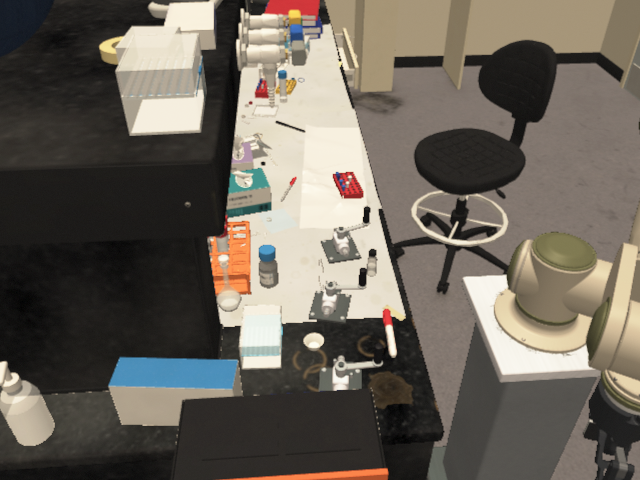

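```bash
cat > h.py <<'E'
import numpy as np,cv2
def load(n):
    d=np.load(n+'.npz'); return d
def ray(d,uv,z):
    """pixel -> world point at height z"""
    R=cv2.Rodrigues(d['rvec'])[0]; t=d['tvec'].ravel()
    v=R.T@np.linalg.inv(d['mtx'])@np.array([uv[0],uv[1],1.]); c=-R.T@t
    return c+v*(z-c[2])/v[2]
def proj(d,P):
    return cv2.projectPoints(np.array(P,float).reshape(-1,3),d['rvec'],d['tvec'],d['mtx'],None)[0].reshape(-1,2)
def valve_pts(x,y,th):
    """outline points of valve at yaw th: plate corners z=.008, ports, grip top ring"""
    c,s=np.cos(th),np.sin(th);R=np.array([[c,-s,0],[s,c,0],[0,0,1]])
    L=[[-.045,-.048,.008],[.045,-.048,.008],[.045,.048,.008],[-.045,.048,.008],[0,.058,.03],[0,-.058,.03],[-.075,0,.122],[-.075,0,.074],[0,0,.067]]
    return (R@np.array(L).T).T+[x,y,0]
E
python3 - <<'E'
from h import *
d=load('top0'); 
im=cv2.resize(d['pixels'][200:320,160:400],None,fx=3.333,fy=3.333,interpolation=cv2.INTER_CUBIC)
cv2.imwrite('pics/topc.png',im[:,:,::-1])
d=load('side0')
im=cv2.resize(d['pixels'][200:400,230:430],None,fx=3,fy=3,interpolation=cv2.INTER_CUBIC)
cv2.imwrite('pics/sidec.png',im[:,:,::-1])
E
```

```text
(no output)
```

View pics/topc.png

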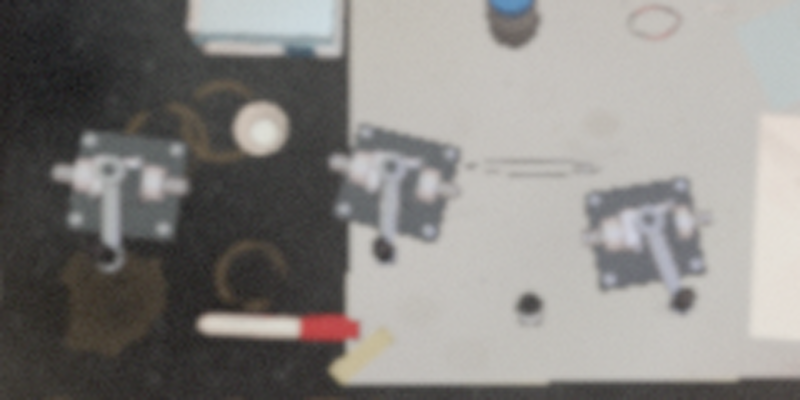

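View pics/sidec.png

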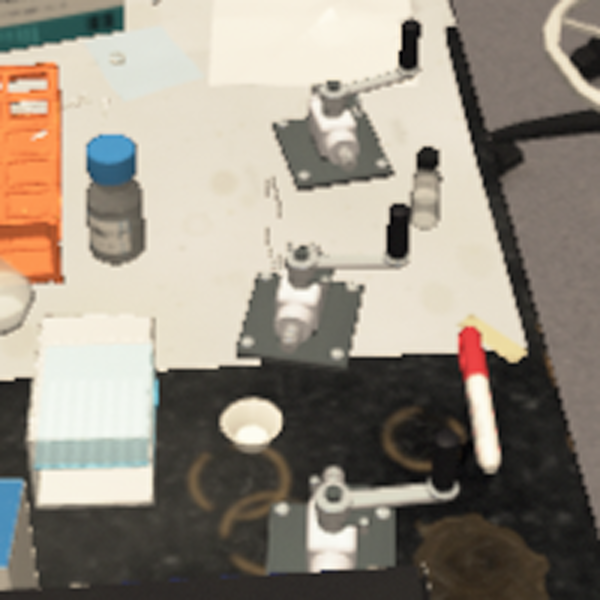

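```bash
cat > fit.py <<'E'
from h import *
from scipy.optimize import least_squares
T=load('top0');S=load('side0')
t=lambda p:np.array(p)/3.3333+[160,200]-.35
s=lambda p:np.array(p)/3+[230,200]-.33
V={'L':([(175,243),(190,140),(85,130),(68,232)],[(108,256)],[(447,434),(443,488)],[(333,494)],[(108,165)]),
'M':([(437,243),(460,148),(362,123),(335,213)],[(384,250)],[(400,207),(397,258)],[(302,254)],[(390,166)]),
'R':([(707,275),(690,177),(585,192),(602,292)],[(683,299)],[(411,23),(408,68)],[(333,90)],[(651,220)])}
out={}
for k,(c,g,sg,hub,hubt) in V.items():
    def f(p):
        x,y,th,l=p
        P=valve_pts(x,y,th)
        G=lambda z:[x-.075*np.cos(th+l),y-.075*np.sin(th+l),z]
        return np.r_[(proj(T,P[:4])-t(c)).ravel(),(proj(T,[G(.122)])-t(g)).ravel(),(proj(S,[G(.122),G(.074)])-s(sg)).ravel(),
         (proj(S,[[x,y,.073]])-s(hub)).ravel(),(proj(T,[[x,y,.073]])-t(hubt)).ravel()]
    c0=ray(T,t(np.mean(c,0)),.008)
    r=least_squares(f,[c0[0],c0[1],0,0],loss='soft_l1')
    x,y,th,l=r.x
    print(k,r.x.round(4),'yaw deg',np.degrees(th).round(1),'hub R',np.hypot(x,y).round(3),'closed grip',(x-.075*np.cos(th)).round(4),(y-.075*np.sin(th)).round(4),'open grip',(x-.075*np.cos(th+1.5)).round(4),(y-.075*np.sin(th+1.5)).round(4))
    print(r.fun.round(1))
for n,uv,z in(('crucible',(261,130),.015),('sampleb',(530,304),.076),('tweez',(535,166),.005),('marker tip',(200,322),.01),('marker end',(358,328),.01),('buffer',(513,5),.109),('tipbox lowerR',(335,45),.05)):
    print(n,ray(T,t(uv),z).round(3))
E
python3 fit.py
```

```text
L [ 0.4995  0.171  -0.1076  0.1755] yaw deg -6.2 hub R 0.528 closed grip 0.4249 0.1791 open grip 0.4862 0.0972
[ 0.1 -1.   0.   0.2 -0.3  0.  -0.1 -1.  -2.8 -2.4  0.3 -0.1  0.2 -2.
  0.4  0.4  1.   1.5]
M [ 0.5008 -0.0685 -0.2652  0.2154] yaw deg -15.2 hub R 0.505 closed grip 0.4284 -0.0488 open grip 0.476 -0.1393
[-0.   0.2  1.2 -0.2 -0.3 -0.8 -0.7  0.9 -0.8 -1.6  0.2 -0.1  0.3 -1.5
  0.   0.6  0.7  0.3]
R [ 0.4535 -0.2874  0.1488  0.1707] yaw deg 8.5 hub R 0.537 closed grip 0.3793 -0.2986 open grip 0.4594 -0.3622
[ 0.3 -0.2  0.1 -0.6 -0.3 -0.2 -0.5 -0.3  0.3 -0.8  0.7  0.1  0.9 -0.2
  0.4 -0.9 -0.3  0. ]
crucible [0.547 0.054 0.015]
sampleb [ 0.382 -0.186  0.076]
tweez [ 0.515 -0.19   0.005]
marker tip [0.376 0.103 0.01 ]
marker end [ 0.37  -0.035  0.01 ]
buffer [ 0.633 -0.172  0.109]
tipbox lowerR [ 0.615 -0.015  0.05 ]
```

```bash
cat > plan.py <<'E'
# plan.py VALVE leverangle o z : tool-frame shift then turn to have tool x towards hub, tool y = opening tangent
import sys,numpy as np
from rig import observe
from scipy.spatial.transform import Rotation as R
V={'L':(.4995,.1710,-.1076),'M':(.5008,-.0685,-.2652),'R':(.4535,-.2874,.1488)}
k=sys.argv[1];l,o,z=map(float,sys.argv[2:5]);x,y,th=V[k];p=th+l
s=observe();xh=np.array([np.cos(p),np.sin(p),0]);yt=np.array([np.sin(p),-np.cos(p),0])
tgt=np.array([x,y,z])-.075*xh+o*yt
T=np.c_[xh,yt,[0,0,-1]];C=s['tool_rot']
d=tgt-s['position']
print('shift cur axes',(C.T@d).round(4),'turn',R.from_matrix(C.T@T).as_rotvec().round(3),'shift tgt axes',(T.T@d).round(4))
print('t',round(s['time_s'],2),'pos',s['position'].round(4),'q',s['q'].round(0),'F',s['ft_force'].round(2),'w',round(s['grip_width'],4))
E
cat > ok.py <<'E'
# ok.py LIMIT [ref]: print forces in tool axes; fail if |tangential force - ref| > LIMIT
import sys
from rig import observe
s=observe();f=s['tool_rot'].T@s['ft_force']
ref=float(sys.argv[2]) if len(sys.argv)>2 else 0.
V={'L':(.4995,.1710,-.1076),'M':(.5008,-.0685,-.2652),'R':(.4535,-.2874,.1488)}
print(round(s['time_s'],2),'F',f.round(1),'p',s['position'].round(4),'w',round(s['grip_width']*1e3,1))
sys.exit(abs(f[1]-ref)>float(sys.argv[1]) or abs(f[0])>12 or abs(f[2])>12)
E
python3 plan.py L 0.17 0 0.2
```

```text
shift cur axes [-0.3426 -0.2486  0.031 ] turn [-1.000e-03  2.000e-03  2.731e+00] shift tgt axes [0.215  0.3646 0.0308]
t 0.1 pos [0.1873 0.5168 0.2308] q [ 58.  22.  74.  -0.  84. -12.] F [-0.22 -0.73 -0.33] w 0.0855
```

```bash
python3 -m jog '[[0,0,0,-0.034,-0.025,0.003,60],[0,0,0,-0.034,-0.025,0.003,60],[0,0,0,-0.034,-0.025,0.003,60],[0,0,0,-0.034,-0.025,0.003,60],[0,0,0,-0.034,-0.025,0.003,60],[0,0,0,-0.034,-0.025,0.003,60],[0,0,0,-0.034,-0.025,0.003,60],[0,0,0,-0.034,-0.025,0.003,60],[0,0,0,-0.034,-0.025,0.003,60],[0,0,0,-0.034,-0.025,0.003,60]]'
python3 -m jog '[[0,0,0.182,0,0,0,60],[0,0,0.182,0,0,0,60],[0,0,0.182,0,0,0,60],[0,0,0.182,0,0,0,60],[0,0,0.182,0,0,0,60],[0,0,0.182,0,0,0,60],[0,0,0.182,0,0,0,60],[0,0,0.182,0,0,0,60],[0,0,0.182,0,0,0,60],[0,0,0.182,0,0,0,60]]'
python3 -m jog '[[0,0,0.182,0,0,0,60],[0,0,0.182,0,0,0,60],[0,0,0.182,0,0,0,60],[0,0,0.182,0,0,0,60],[0,0,0.182,0,0,0,60],[0,0,0,0,0,0,60],[0,0,0,0,0,0,60]]'
python3 plan.py L 0.17 0 0.2; python3 ok.py 5
python3 - <<'E'
from rig import optics
import cv2
cv2.imwrite('pics/w1.png',optics.get_image('wrist')['pixels'][:,:,::-1])
E
```

```text
time_s: 1.35
position: [0.4224, 0.1649, 0.2011]
tool_rot: [[-0.94, 0.341, -0.0], [0.341, 0.94, 0.0], [0.0, -0.0, -1.0]]
ft_force: [-0.9, -0.4, 0.1]
grip_width: 0.0513
gripper_force: 0.0
time_s: 2.6
position: [0.4217, 0.1661, 0.2011]
tool_rot: [[0.567, 0.824, -0.001], [0.824, -0.567, -0.0], [-0.0, -0.001, -1.0]]
ft_force: [0.1, 0.4, -0.5]
grip_width: 0.0512
gripper_force: 0.0
time_s: 3.48
position: [0.4218, 0.1661, 0.2012]
tool_rot: [[0.998, 0.067, -0.0], [0.067, -0.998, -0.0], [-0.0, 0.0, -1.0]]
ft_force: [-0.3, -0.3, 0.2]
grip_width: 0.0515
gripper_force: 0.0
shift cur axes [0.0029 0.     0.0012] turn [0.    0.    0.005] shift tgt axes [ 0.0029 -0.      0.0012]
t 3.48 pos [0.4218 0.1661 0.2012] q [ 6. 14. 92. -0. 74. 93.] F [-0.33 -0.25  0.19] w 0.0515
3.48 F [-0.3  0.2 -0.2] p [0.4218 0.1661 0.2012] w 51.5False
```

View pics/w1.png

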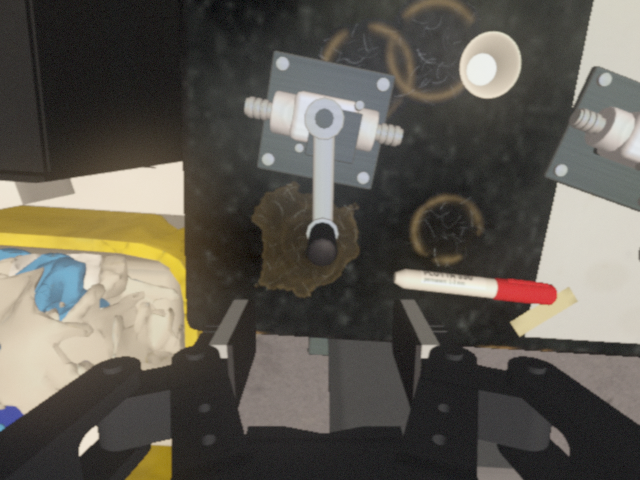

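```bash
python3 -m jog '[[0,0,0,0.003,0,0.024,60],[0,0,0,0,0,0.024,60],[0,0,0,0,0,0.024,60],[0,0,0,0,0,0.024,60],[0,0,0,0,0,0.023,60],[0,0,0,0,0,0,45],[0,0,0,0,0,0,45],[0,0,0,0,0,0,45]]' | tail -2
python3 ok.py 3 && for i in 1; do python3 -m jog '[[0,0,0,0,0.003,0,45],[0,0,0,0,0.002,0,45]]' >/dev/null; python3 ok.py 2.5; done && python3 -m jog '[[0,0,0,0,0.002,0,45]]'>/dev/null && python3 ok.py 2.5 &&  python3 -m jog '[[0,0,0,0,0.002,0,45]]'>/dev/null && python3 ok.py 2.5
```

```text
grip_width: 0.0384
gripper_force: 0.0
4.53 F [ 0.1 -0.5  0.4] p [0.4253 0.1664 0.0832] w 38.4False
```

```bash
sed -i 's/^sys.exit(\(.*\))$/sys.exit(int(\1))/' ok.py
python3 -m jog '[[0,0,0,0,0.003,0,45],[0,0,0,0,0.002,0,45]]' >/dev/null; python3 ok.py 2 && python3 -m jog '[[0,0,0,0,0.002,0,45]]'>/dev/null && python3 ok.py 2 &&  python3 -m jog '[[0,0,0,0,0.002,0,45]]'>/dev/null && python3 ok.py 2 &&  python3 -m jog '[[0,0,0,0,0.002,0,45]]'>/dev/null && python3 ok.py 2 &&  python3 -m jog '[[0,0,0,0,0.002,0,45]]'>/dev/null && python3 ok.py 2
```

```text
4.78 F [-0.4  1.2  0.6] p [0.4253 0.1612 0.0826] w 38.0
4.9 F [ 0.1 -0.2 -0.1] p [0.4254 0.1591 0.0824] w 38.1
5.03 F [-0.  -0.2  0. ] p [0.4255 0.1572 0.0823] w 38.6
5.15 F [-1.1 -2.2 -0.9] p [0.4254 0.1555 0.0823] w 38.7
```

```bash
python3 -m jog '[[0,0,-0.03,0.0003,0.0022,0,45]]'>/dev/null && python3 ok.py 7 && python3 -m jog '[[0,0,-0.03,0.0003,0.0022,0,45]]'>/dev/null && python3 ok.py 7 && python3 -m jog '[[0,0,-0.03,0.0003,0.0022,0,45]]'>/dev/null && python3 ok.py 7 && python3 -m jog '[[0,0,-0.03,0.0003,0.0022,0,45]]'>/dev/null && python3 ok.py 7 && python3 -m jog '[[0,0,-0.03,0.0003,0.0022,0,45]]'>/dev/null && python3 ok.py 7 && python3 -m jog '[[0,0,-0.03,0.0003,0.0022,0,45]]'>/dev/null && python3 ok.py 7 && python3 -m jog '[[0,0,-0.03,0.0003,0.0022,0,45]]'>/dev/null && python3 ok.py 7 && python3 -m jog '[[0,0,-0.03,0.0003,0.0022,0,45]]'>/dev/null && python3 ok.py 7
python3 plan.py L 0.41 0.0102 0.083
```

```text
5.28 F [ 0.  -3.  -1.1] p [0.4259 0.1533 0.0823] w 38.5
5.4 F [-0.4 -2.8 -0.3] p [0.4265 0.151  0.0823] w 38.5
5.53 F [-1.1 -2.7 -0.2] p [0.4271 0.1488 0.0823] w 38.3
5.65 F [ 1.5 -2.   0.5] p [0.4278 0.1466 0.0823] w 38.3
5.78 F [ 0.4 -2.3  0.5] p [0.4286 0.1445 0.0824] w 38.1
5.9 F [ 1.2 -1.9 -0.5] p [0.4294 0.1424 0.0823] w 38.5
6.03 F [ 1.2 -2.6  0.2] p [0.4303 0.1403 0.0824] w 38.5
6.15 F [ 2.2 -1.9  0.6] p [0.4311 0.1383 0.0823] w 38.3
shift cur axes [ 0.0001 -0.0006 -0.0007] turn [ 0.    -0.     0.003] shift tgt axes [ 0.0001 -0.0006 -0.0007]
t 6.15 pos [0.4311 0.1383 0.0823] q [  3.  23. 102.   0.  55.  75.] F [ 1.52  2.51 -0.6 ] w 0.0383
```

```bash
python3 -m jog '[[0,0,-0.03,0.0003,0.0022,0,45]]'>/dev/null && python3 ok.py 6 && python3 -m jog '[[0,0,-0.03,0.0003,0.0022,0,45]]'>/dev/null && python3 ok.py 6 && python3 -m jog '[[0,0,-0.03,0.0003,0.0022,0,45]]'>/dev/null && python3 ok.py 6 && python3 -m jog '[[0,0,-0.03,0.0003,0.0022,0,45]]'>/dev/null && python3 ok.py 6 && python3 -m jog '[[0,0,-0.03,0.0003,0.0022,0,45]]'>/dev/null && python3 ok.py 6 && python3 -m jog '[[0,0,-0.03,0.0003,0.0022,0,45]]'>/dev/null && python3 ok.py 6 && python3 -m jog '[[0,0,-0.03,0.0003,0.0022,0,45]]'>/dev/null && python3 ok.py 6 && python3 -m jog '[[0,0,-0.03,0.0003,0.0022,0,45]]'>/dev/null && python3 ok.py 6 && python3 -m jog '[[0,0,-0.03,0.0003,0.0022,0,45]]'>/dev/null && python3 ok.py 6 && python3 -m jog '[[0,0,-0.03,0.0003,0.0022,0,45]]'>/dev/null && python3 ok.py 6 && python3 -m jog '[[0,0,-0.03,0.0003,0.0022,0,45]]'>/dev/null && python3 ok.py 6 && python3 -m jog '[[0,0,-0.03,0.0003,0.0022,0,45]]'>/dev/null && python3 ok.py 6 && python3 -m jog '[[0,0,-0.03,0.0003,0.0022,0,45]]'>/dev/null && python3 ok.py 6 && python3 -m jog '[[0,0,-0.03,0.0003,0.0022,0,45]]'>/dev/null && python3 ok.py 6
python3 plan.py L 0.83 0.0102 0.083
```

```text
6.28 F [ 1.4 -3.5  0.7] p [0.4319 0.1363 0.0823] w 38.3
6.4 F [ 2.  -2.4  0.9] p [0.4329 0.1343 0.0823] w 38.4
6.53 F [ 2.3 -1.5  0.7] p [0.4339 0.1324 0.0823] w 38.2
6.65 F [ 0.9 -2.7 -0.4] p [0.435  0.1305 0.0823] w 38.4
6.78 F [ 1.2 -3.4 -0.7] p [0.4362 0.1286 0.0823] w 38.5
6.9 F [ 2.  -3.4 -0. ] p [0.4374 0.1268 0.0823] w 38.5
7.03 F [ 1.4 -2.8  0.3] p [0.4387 0.125  0.0823] w 38.2
7.15 F [ 1.2 -3.1  0.6] p [0.4401 0.1232 0.0823] w 38.3
7.28 F [ 2.3 -2.8  0.4] p [0.4415 0.1215 0.0823] w 38.5
7.4 F [ 2.1 -2.6 -0.8] p [0.4429 0.1198 0.0823] w 38.6
7.53 F [ 1.8 -2.5 -0.6] p [0.4444 0.1181 0.0823] w 38.1
7.65 F [ 1.3 -1.9 -0. ] p [0.446  0.1165 0.0823] w 38.8
7.78 F [ 1.3 -2.6  0.2] p [0.4476 0.115  0.0823] w 38.3
7.9 F [ 2.8 -4.8  1. ] p [0.4491 0.1136 0.0823] w 38.4
shift cur axes [ 0.0007  0.0004 -0.0007] turn [-0.     0.     0.003] shift tgt axes [ 0.0007  0.0004 -0.0007]
t 7.9 pos [0.4491 0.1136 0.0823] q [ -1.  24. 100.   0.  56.  48.] F [-1.08  5.43 -1.04] w 0.0384
```

```bash
python3 -m jog '[[0,0,0,0,0,0,45]]'>/dev/null && python3 ok.py 6 && python3 -m jog '[[0,0,-0.01,0.0001,0.0008,0,45]]'>/dev/null && python3 ok.py 6.5 &&  python3 -m jog '[[0,0,-0.01,0.0001,0.0008,0,45]]'>/dev/null && python3 ok.py 6.5
```

```text
8.03 F [ 2.3 -4.3 -0.7] p [0.449  0.1137 0.0822] w 38.0
8.15 F [ 2.1 -5.9  0. ] p [0.4494 0.1134 0.0822] w 38.3
8.28 F [ 4.2 -7.3  0. ] p [0.4499 0.113  0.0822] w 38.5
```

```bash
python3 -m jog '[[0,0,0,0,-0.006,0,45],[0,0,0,0,-0.006,0,45],[0,0,0,0,-0.005,0,45]]'>/dev/null && python3 ok.py 3 && python3 -m jog '[[0,0,0.03,0.0002,-0.0022,0,45]]'>/dev/null && python3 ok.py 6 && python3 -m jog '[[0,0,0.03,0.0002,-0.0022,0,45]]'>/dev/null && python3 ok.py 6 && python3 -m jog '[[0,0,0.03,0.0002,-0.0022,0,45]]'>/dev/null && python3 ok.py 6 && python3 -m jog '[[0,0,0.03,0.0003,-0.0022,0,45]]'>/dev/null && python3 ok.py 6 && python3 -m jog '[[0,0,0.03,0.0003,-0.0022,0,45]]'>/dev/null && python3 ok.py 6 && python3 -m jog '[[0,0,0.03,0.0003,-0.0022,0,45]]'>/dev/null && python3 ok.py 6 && python3 -m jog '[[0,0,0.03,0.0003,-0.0022,0,45]]'>/dev/null && python3 ok.py 6 && python3 -m jog '[[0,0,0.03,0.0003,-0.0022,0,45]]'>/dev/null && python3 ok.py 6 && python3 -m jog '[[0,0,0.03,0.0003,-0.0022,0,45]]'>/dev/null && python3 ok.py 6 && python3 -m jog '[[0,0,0.03,0.0003,-0.0022,0,45]]'>/dev/null && python3 ok.py 6 
python3 plan.py L 0.55 -0.0102 0.083
```

```text
8.65 F [ 0.5 -1.   0.4] p [0.4387 0.1251 0.0824] w 38.6
8.78 F [1.4 0.8 0.7] p [0.4373 0.127  0.0824] w 38.0
8.9 F [0.2 0.5 0.1] p [0.4363 0.1287 0.0823] w 38.2
9.03 F [ 0.5 -0.2  0.9] p [0.435  0.1305 0.0823] w 38.4
9.15 F [-0.5  2.6 -0.4] p [0.434  0.1323 0.0823] w 38.4
9.28 F [-0.6  2.3  0.2] p [0.4331 0.1342 0.0824] w 38.0
9.4 F [-0.9  2.7 -0.1] p [0.432  0.1362 0.0824] w 38.6
9.53 F [-0.7  3.5 -0.9] p [0.4309 0.1383 0.0824] w 38.8
9.65 F [-2.   3.3 -0.7] p [0.43   0.1404 0.0823] w 38.5
9.78 F [-1.1  2.4 -0.1] p [0.4291 0.1425 0.0823] w 38.3
9.9 F [-1.4  3.2 -0. ] p [0.4284 0.1447 0.0823] w 38.7
shift cur axes [ 0.0005 -0.0036 -0.0007] turn [-0.     0.    -0.001] shift tgt axes [ 0.0005 -0.0036 -0.0007]
t 9.9 pos [0.4284 0.1447 0.0823] q [  4.  23. 102.  -0.  55.  68.] F [ 0.12 -3.49  0.03] w 0.0387
```

```bash
python3 -m jog '[[0,0,0.03,0.0003,-0.0022,0,45]]'>/dev/null && python3 ok.py 6 && python3 -m jog '[[0,0,0.03,0.0003,-0.0022,0,45]]'>/dev/null && python3 ok.py 6 && python3 -m jog '[[0,0,0.03,0.0003,-0.0022,0,45]]'>/dev/null && python3 ok.py 6 && python3 -m jog '[[0,0,0.03,0.0003,-0.0022,0,45]]'>/dev/null && python3 ok.py 6 && python3 -m jog '[[0,0,0.03,0.0003,-0.0022,0,45]]'>/dev/null && python3 ok.py 6 && python3 -m jog '[[0,0,0.03,0.0003,-0.0022,0,45]]'>/dev/null && python3 ok.py 6 && python3 -m jog '[[0,0,0.03,0.0003,-0.0022,0,45]]'>/dev/null && python3 ok.py 6 && python3 -m jog '[[0,0,0.03,0.0003,-0.0022,0,45]]'>/dev/null && python3 ok.py 6 && python3 -m jog '[[0,0,0.03,0.0003,-0.0022,0,45]]'>/dev/null && python3 ok.py 6 && python3 -m jog '[[0,0,0.03,0.0003,-0.0022,0,45]]'>/dev/null && python3 ok.py 6 && python3 -m jog '[[0,0,0.03,0.0003,-0.0022,0,45]]'>/dev/null && python3 ok.py 6 && python3 -m jog '[[0,0,0.03,0.0003,-0.0022,0,45]]'>/dev/null && python3 ok.py 6 && python3 -m jog '[[0,0,0.03,0.0003,-0.0022,0,45]]'>/dev/null && python3 ok.py 6 && python3 -m jog '[[0,0,0.03,0.0003,-0.0022,0,45]]'>/dev/null && python3 ok.py 6
python3 plan.py L 0.13 -0.0102 0.083
```

```text
10.03 F [-2.8  3.4 -0.5] p [0.4277 0.1468 0.0823] w 38.4
10.15 F [-1.5  2.2 -0.9] p [0.4271 0.1489 0.0823] w 38.5
10.28 F [-1.6  3.3 -0.5] p [0.4266 0.1511 0.0823] w 38.3
10.4 F [-1.7  3.1 -1.6] p [0.4261 0.1532 0.0823] w 38.2
10.53 F [-2.   2.1 -1. ] p [0.4257 0.1554 0.0823] w 38.4
10.65 F [-3.2  3.5 -0.9] p [0.4254 0.1576 0.0823] w 38.5
10.78 F [-2.2  2.8 -1.2] p [0.4251 0.1598 0.0823] w 38.3
10.9 F [-3.1  4.2  0.2] p [0.4249 0.162  0.0823] w 38.1
11.03 F [-1.9  3.5  0.4] p [0.4247 0.1643 0.0823] w 38.3
11.15 F [-2.1  3.3 -0.3] p [0.4247 0.1665 0.0823] w 38.3
11.28 F [-2.8  3.9  0.2] p [0.4246 0.1687 0.0823] w 38.7
11.4 F [-1.8  3.1  0.1] p [0.4247 0.1709 0.0823] w 38.4
11.53 F [-1.9  2.9  0. ] p [0.4248 0.1731 0.0823] w 38.6
11.65 F [-2.1  2.6  0.3] p [0.425  0.1754 0.0823] w 38.6
shift cur axes [-0.0006 -0.0042 -0.0007] turn [ 0.     0.    -0.001] shift tgt axes [-0.0006 -0.0042 -0.0007]
t 11.65 pos [0.425  0.1754 0.0823] q [  8.  23. 101.   0.  56.  96.] F [-2.03 -2.62 -0.26] w 0.0386
```

```bash
python3 -m jog '[[0,0,0.03,0.0003,-0.0022,0,45]]'>/dev/null && python3 ok.py 5.5 && python3 -m jog '[[0,0,0.03,0.0003,-0.0022,0,45]]'>/dev/null && python3 ok.py 5.5
python3 plan.py L 0.07 -0.0102 0.083
```

```text
11.78 F [-2.1  4.4 -0. ] p [0.4253 0.1776 0.0823] w 38.5
11.9 F [-2.1  3.3  0.1] p [0.4256 0.1798 0.0823] w 38.5
shift cur axes [-0.0008 -0.0042 -0.0007] turn [ 0.     0.    -0.001] shift tgt axes [-0.0008 -0.0042 -0.0007]
t 11.9 pos [0.4256 0.1798 0.0823] q [  8.  24. 101.   0.  56. 100.] F [-2.26 -3.24 -0.07] w 0.0385
```

```bash
python3 -m jog '[[0,0,0.03,0.0003,-0.0022,0,45]]'>/dev/null && python3 ok.py 5.5 && python3 -m jog '[[0,0,0.03,0.0003,-0.0022,0,45]]'>/dev/null && python3 ok.py 5.5 && python3 -m jog '[[0,0,0.015,0.0002,-0.0011,0,45]]'>/dev/null && python3 ok.py 5.2 && python3 -m jog '[[0,0,0.015,0.0002,-0.0011,0,45]]'>/dev/null && python3 ok.py 5.2 && python3 -m jog '[[0,0,0.015,0.0002,-0.0011,0,45]]'>/dev/null && python3 ok.py 5.2 && python3 -m jog '[[0,0,0.015,0.0002,-0.0011,0,45]]'>/dev/null && python3 ok.py 5.2 && python3 -m jog '[[0,0,0.015,0.0002,-0.0011,0,45]]'>/dev/null && python3 ok.py 5.2 && python3 -m jog '[[0,0,0.015,0.0002,-0.0011,0,45]]'>/dev/null && python3 ok.py 5.2
python3 plan.py L 0 -0.0102 0.083
```

```text
12.03 F [-2.3  3.  -0.4] p [0.426  0.1819 0.0823] w 38.4
12.15 F [-1.7  3.3  0.3] p [0.4264 0.1841 0.0823] w 38.3
12.28 F [-1.8  3.6  0.4] p [0.4267 0.1852 0.0823] w 38.3
12.4 F [-1.4  3.   1.2] p [0.4271 0.1862 0.0823] w 38.8
12.53 F [-2.2  3.   0.1] p [0.4274 0.1872 0.0823] w 38.6
12.65 F [-1.9  3.2 -0.1] p [0.4278 0.1883 0.0823] w 38.3
12.78 F [-1.7  3.2 -0.3] p [0.4281 0.1894 0.0823] w 38.3
12.9 F [-2.   2.7  0.3] p [0.4285 0.1904 0.0823] w 38.7
shift cur axes [-0.0022  0.0017 -0.0007] turn [ 0.    0.   -0.08] shift tgt axes [-0.0024  0.0015 -0.0007]
t 12.9 pos [0.4285 0.1904 0.0823] q [  9.  24. 100.   0.  56. 110.] F [-2.43 -2.3  -0.31] w 0.0387
```

```bash
python3 -m jog '[[0,0,0,0,-0.001,0,45]]'>/dev/null && python3 ok.py 5.2 && python3 -m jog '[[0,0,0,0,-0.001,0,45]]'>/dev/null && python3 ok.py 5.2 && python3 -m jog '[[0,0,0,0,-0.001,0,45]]'>/dev/null && python3 ok.py 5.2 && python3 -m jog '[[0,0,0,0,-0.001,0,45]]'>/dev/null && python3 ok.py 5.2 && python3 -m jog '[[0,0,0,0,-0.001,0,45]]'>/dev/null && python3 ok.py 5.2 
python3 plan.py L 0 -0.0102 0.083
```

```text
13.03 F [-3.   3.2 -0.1] p [0.4287 0.1914 0.0823] w 38.2
13.15 F [-1.   4.  -0.6] p [0.4288 0.1923 0.0823] w 38.6
13.28 F [-2.9  5.1 -0.2] p [0.4288 0.1931 0.0823] w 38.3
13.4 F [-3.1  8.4 -1.6] p [0.4289 0.1939 0.0822] w 38.6
shift cur axes [-0.0019  0.0051 -0.0008] turn [ 0.001  0.001 -0.078] shift tgt axes [-0.0023  0.005  -0.0008]
t 13.4 pos [0.4289 0.1939 0.0822] q [ 10.  24.  99.  -0.  56. 111.] F [-4.58 -7.7   1.59] w 0.0386
```

```bash
python3 -m jog '[[0,0,0,0,0.003,0,45],[0,0,0,0,0.004,0,45],[0,0,0,0,0.003,0,60],[0,0,0,0,0,0,60],[0,0,0,0,0,-0.02,60],[0,0,0,0,0,-0.04,60],[0,0,0,0,0,-0.04,60],[0,0,0,0,0,-0.02,60]]' >/dev/null;python3 ok.py 3; python3 plan.py M 0.2154 0 0.2
python3 - <<'E'
from rig import optics
import cv2
cv2.imwrite('pics/w2.png',optics.get_image('wrist')['pixels'][:,:,::-1])
E
```

```text
14.4 F [0.1 0.9 0. ] p [0.4279 0.1847 0.2044] w 51.2
shift cur axes [0.0441 0.2455 0.0042] turn [-0.001 -0.003 -0.136] shift tgt axes [0.0104 0.2493 0.0044]
t 14.4 pos [0.4279 0.1847 0.2044] q [  9.  15.  90.   0.  75. 109.] F [-0.11 -0.88 -0.04] w 0.0512
```

View pics/w2.png

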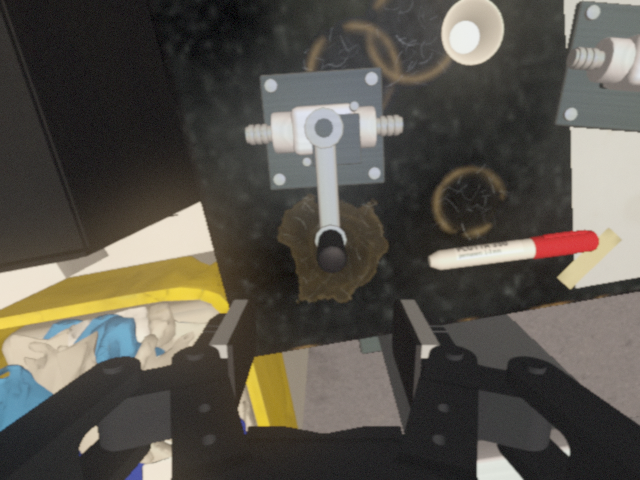

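```bash
python3 -m jog '[[0,0,0,0.0074,0.041,0.0007,60],[0,0,0,0.0074,0.041,0.0007,60],[0,0,0,0.0074,0.041,0.0007,60],[0,0,0,0.0074,0.041,0.0007,60],[0,0,0,0.0074,0.041,0.0007,60],[0,0,0,0.0074,0.041,0.0007,60],[0,0,-0.136,0,0,0,60],[0,0,0,0,0,0,60]]' >/dev/null; python3 plan.py M 0.2154 0 0.083
python3 - <<'E'
from rig import optics
import cv2
cv2.imwrite('pics/w3.png',optics.get_image('wrist')['pixels'][:,:,::-1])
E
```

```text
shift cur axes [ 0.0005 -0.0009  0.1146] turn [-0.     0.001 -0.002] shift tgt axes [ 0.0004 -0.001   0.1146]
t 15.45 pos [ 0.4254 -0.0657  0.1976] q [-25.  12.  95.   0.  73.  68.] F [-0.15  0.01 -0.79] w 0.0512
```

View pics/w3.png

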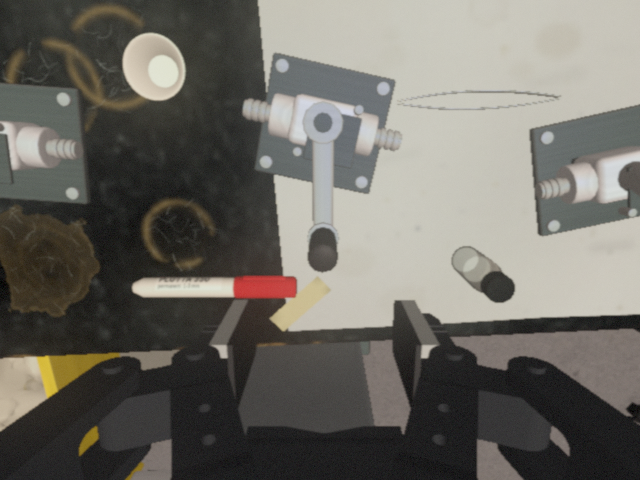

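```bash
python3 -m jog '[[0,0,0,0,0,0.024,60],[0,0,0,0,0,0.024,60],[0,0,0,0,0,0.024,60],[0,0,0,0,0,0.024,60],[0,0,0,0,0,0.019,60],[0,0,0,0,0,0,45],[0,0,0,0,0,0,45]]' >/dev/null; python3 ok.py 3 && python3 -m jog '[[0,0,0,0,0.003,0,45],[0,0,0,0,0.003,0,45]]' >/dev/null; python3 ok.py 2 && python3 -m jog '[[0,0,0,0,0.002,0,45]]'>/dev/null && python3 ok.py 2 &&  python3 -m jog '[[0,0,0,0,0.002,0,45]]'>/dev/null && python3 ok.py 2 &&  python3 -m jog '[[0,0,0,0,0.002,0,45]]'>/dev/null && python3 ok.py 2 &&  python3 -m jog '[[0,0,0,0,0.002,0,45]]'>/dev/null && python3 ok.py 2
python3 plan.py M 0.2154 0.0102 0.083
```

```text
16.38 F [ 0.2  1.  -0.4] p [ 0.4259 -0.0654  0.0837] w 38.4
16.62 F [ 0.2 -0.1  0. ] p [ 0.4254 -0.0718  0.0836] w 38.6
16.75 F [-0.1  0.   0.1] p [ 0.4252 -0.0738  0.0833] w 38.3
16.88 F [-0.4 -1.8 -0.2] p [ 0.425  -0.0757  0.0832] w 38.3
17.0 F [ 0.3 -4.7 -1.4] p [ 0.4247 -0.0772  0.0831] w 38.5
shift cur axes [ 0.0006 -0.0023  0.0001] turn [-0.001  0.001 -0.001] shift tgt axes [ 0.0006 -0.0023  0.0001]
t 17.0 pos [ 0.4247 -0.0772  0.0831] q [-26.  21. 105.   0.  54.  67.] F [0.5  4.65 1.36] w 0.0385
```

Contact. Now the opening arc, guarded.

```bash
python3 -m jog '[[0,0,-0.03,0.0003,0.0022,0,45]]'>/dev/null && python3 ok.py 8 && python3 -m jog '[[0,0,-0.03,0.0003,0.0022,0,45]]'>/dev/null && python3 ok.py 8 && python3 -m jog '[[0,0,-0.03,0.0003,0.0022,0,45]]'>/dev/null && python3 ok.py 8 && python3 -m jog '[[0,0,-0.03,0.0003,0.0022,0,45]]'>/dev/null && python3 ok.py 8 && python3 -m jog '[[0,0,-0.03,0.0003,0.0022,0,45]]'>/dev/null && python3 ok.py 8 && python3 -m jog '[[0,0,-0.03,0.0003,0.0022,0,45]]'>/dev/null && python3 ok.py 8 && python3 -m jog '[[0,0,-0.03,0.0003,0.0022,0,45]]'>/dev/null && python3 ok.py 8 && python3 -m jog '[[0,0,-0.03,0.0003,0.0022,0,45]]'>/dev/null && python3 ok.py 8 && python3 -m jog '[[0,0,-0.03,0.0003,0.0022,0,45]]'>/dev/null && python3 ok.py 8 && python3 -m jog '[[0,0,-0.03,0.0003,0.0022,0,45]]'>/dev/null && python3 ok.py 8
python3 plan.py M 0.515 0.0102 0.083
```

```text
17.12 F [-0.  -3.3 -1.5] p [ 0.425  -0.0794  0.0831] w 38.6
17.25 F [ 0.2 -4.2 -0. ] p [ 0.4254 -0.0818  0.0831] w 38.4
17.38 F [ 2.1 -3.6 -0.1] p [ 0.4258 -0.0841  0.0831] w 38.4
17.5 F [ 1.3 -4.6 -0.6] p [ 0.4262 -0.0864  0.0831] w 38.6
17.62 F [ 3.1 -4.1  0.6] p [ 0.4268 -0.0887  0.0831] w 38.6
17.75 F [ 2.  -3.6  0.5] p [ 0.4273 -0.0909  0.0831] w 38.7
17.88 F [ 2.5 -4.2  0.7] p [ 0.4278 -0.093   0.0831] w 38.6
18.0 F [ 2.8 -3.9  0.4] p [ 0.4283 -0.095   0.0831] w 38.3
18.12 F [ 2.1 -5.  -0.3] p [ 0.4289 -0.0971  0.0831] w 38.5
18.25 F [ 2.1 -4.5  0.4] p [ 0.4297 -0.0992  0.0831] w 38.6
shift cur axes [ 0.0015 -0.002   0.0001] turn [-0.     0.     0.002] shift tgt axes [ 0.0015 -0.002   0.0001]
t 18.25 pos [ 0.4297 -0.0992  0.0831] q [-28.  22. 104.  -0.  54.  47.] F [ 0.89  4.84 -0.43] w 0.0386
```

```bash
python3 -m jog '[[0,0,-0.03,0.0005,0.0022,0,45],[0,0,-0.03,0.0005,0.0022,0,45]]'>/dev/null && python3 ok.py 8 && python3 -m jog '[[0,0,-0.03,0.0005,0.0022,0,45],[0,0,-0.03,0.0004,0.0022,0,45]]'>/dev/null && python3 ok.py 8 && python3 -m jog '[[0,0,-0.03,0.0004,0.0022,0,45],[0,0,-0.03,0.0004,0.0022,0,45]]'>/dev/null && python3 ok.py 8 && python3 -m jog '[[0,0,-0.03,0.0004,0.0022,0,45],[0,0,-0.03,0.0004,0.0022,0,45]]'>/dev/null && python3 ok.py 8 && python3 -m jog '[[0,0,-0.03,0.0004,0.0022,0,45],[0,0,-0.03,0.0004,0.0022,0,45]]'>/dev/null && python3 ok.py 8 && python3 -m jog '[[0,0,-0.03,0.0004,0.0022,0,45],[0,0,-0.03,0.0004,0.0022,0,45]]'>/dev/null && python3 ok.py 8 && python3 -m jog '[[0,0,-0.03,0.0004,0.0022,0,45],[0,0,-0.03,0.0004,0.0022,0,45]]'>/dev/null && python3 ok.py 8 && python3 -m jog '[[0,0,-0.03,0.0004,0.0022,0,45],[0,0,-0.03,0.0004,0.0022,0,45]]'>/dev/null && python3 ok.py 8 && python3 -m jog '[[0,0,-0.03,0.0004,0.0022,0,45],[0,0,-0.03,0.0004,0.0022,0,45]]'>/dev/null && python3 ok.py 8 && python3 -m jog '[[0,0,-0.03,0.0004,0.0022,0,45],[0,0,-0.03,0.0004,0.0022,0,45]]'>/dev/null && python3 ok.py 8 && python3 -m jog '[[0,0,-0.03,0.0004,0.0022,0,45],[0,0,-0.03,0.0004,0.0022,0,45]]'>/dev/null && python3 ok.py 8 && python3 -m jog '[[0,0,-0.03,0.0004,0.0022,0,45],[0,0,-0.03,0.0004,0.0022,0,45]]'>/dev/null && python3 ok.py 8
python3 plan.py M 1.235 0.0102 0.083
```

```text
18.5 F [ 1.4 -4.1  0.1] p [ 0.4316 -0.1031  0.0831] w 38.0
18.75 F [-0.3 -4.9 -1.3] p [ 0.4338 -0.107   0.083 ] w 38.3
19.0 F [-2.  -5.2 -2.4] p [ 0.4362 -0.1108  0.083 ] w 38.2
19.25 F [-1.5 -5.  -2.7] p [ 0.4388 -0.1145  0.0831] w 38.6
19.5 F [-1.7 -4.1 -1.9] p [ 0.4415 -0.1179  0.083 ] w 38.4
19.75 F [-2.8 -4.9 -2.4] p [ 0.4445 -0.1213  0.0831] w 38.2
20.0 F [-2.3 -5.4 -2. ] p [ 0.4477 -0.1245  0.083 ] w 38.4
20.25 F [-2.6 -4.  -2. ] p [ 0.4511 -0.1274  0.083 ] w 38.3
20.5 F [-3.2 -3.1 -2.1] p [ 0.4547 -0.1301  0.083 ] w 38.2
20.75 F [-3.  -4.1 -2.5] p [ 0.4584 -0.1327  0.083 ] w 38.8
21.0 F [-2.3 -4.6 -1.3] p [ 0.4623 -0.135   0.083 ] w 38.6
21.25 F [-2.6 -4.8 -1.2] p [ 0.4663 -0.1371  0.083 ] w 38.5
shift cur axes [ 0.0011 -0.0001  0.    ] turn [-0.001  0.001  0.002] shift tgt axes [ 0.0011 -0.0001  0.    ]
t 21.25 pos [ 0.4663 -0.1371  0.083 ] q [-30.  25.  97.  -0.  58.   4.] F [-5.45  0.55  1.19] w 0.0385
```

```bash
python3 -m jog '[[0,0,-0.03,0.0004,0.0022,0,45],[0,0,-0.03,0.0004,0.0022,0,45]]'>/dev/null && python3 ok.py 7.5 && python3 -m jog '[[0,0,-0.03,0.0004,0.0022,0,45],[0,0,-0.03,0.0004,0.0022,0,45]]'>/dev/null && python3 ok.py 7.5 && python3 -m jog '[[0,0,-0.03,0.0004,0.0022,0,45]]'>/dev/null && python3 ok.py 7.5 && python3 -m jog '[[0,0,-0.015,0.0002,0.0011,0,45]]'>/dev/null && python3 ok.py 7.5 && python3 -m jog '[[0,0,-0.015,0.0002,0.0011,0,45]]'>/dev/null && python3 ok.py 7.5 && python3 -m jog '[[0,0,-0.015,0.0002,0.0011,0,45]]'>/dev/null && python3 ok.py 7.5 && python3 -m jog '[[0,0,-0.015,0.0002,0.0011,0,45]]'>/dev/null && python3 ok.py 7.5 && python3 -m jog '[[0,0,-0.015,0.0002,0.001,0,45]]'>/dev/null && python3 ok.py 7.5 && python3 -m jog '[[0,0,-0.015,0.0002,0.001,0,45]]'>/dev/null && python3 ok.py 7.5 && python3 -m jog '[[0,0,0,0.0002,0.001,0,45]]'>/dev/null && python3 ok.py 7.5 && python3 -m jog '[[0,0,0,0.0002,0.001,0,45]]'>/dev/null && python3 ok.py 7.5
python3 plan.py M 1.5 0.0102 0.083
```

```text
21.5 F [-3.  -4.6 -1.2] p [ 0.4704 -0.1389  0.083 ] w 38.2
21.75 F [-3.1 -5.6 -2.9] p [ 0.4746 -0.1405  0.083 ] w 38.5
21.88 F [-1.7 -4.9 -1.2] p [ 0.4768 -0.1412  0.083 ] w 38.4
22.0 F [-3.5 -3.9 -1.5] p [ 0.4779 -0.1415  0.083 ] w 38.8
22.12 F [-3.1 -5.1 -1.1] p [ 0.4789 -0.1418  0.083 ] w 38.2
22.25 F [-4.  -5.1 -2.1] p [ 0.48   -0.1421  0.083 ] w 38.2
22.38 F [-2.7 -4.9 -1. ] p [ 0.4811 -0.1423  0.083 ] w 38.4
22.5 F [-3.5 -5.1 -1.2] p [ 0.4821 -0.1426  0.083 ] w 38.2
22.62 F [-3.5 -4.9 -0.8] p [ 0.4831 -0.1428  0.083 ] w 38.5
22.75 F [-2.5 -4.7 -0.2] p [ 0.4841 -0.1429  0.083 ] w 38.3
22.88 F [-2.9 -4.3 -0.4] p [ 0.4851 -0.1431  0.083 ] w 38.1
shift cur axes [ 0.0006  0.0004 -0.    ] turn [-0.001  0.002 -0.024] shift tgt axes [ 0.0006  0.0004 -0.    ]
t 22.88 pos [ 0.4851 -0.1431  0.083 ] q [-30.  27.  94.  -0.  59.  -9.] F [-5.03 -1.19  0.36] w 0.0381
```

```bash
python3 -m jog '[[0,0,-0.01,0.0002,0.001,0,45]]'>/dev/null && python3 ok.py 7.5 && python3 -m jog '[[0,0,-0.01,0.0002,0.001,0,45]]'>/dev/null && python3 ok.py 7.5 && python3 -m jog '[[0,0,0,0.0002,0.001,0,45]]'>/dev/null && python3 ok.py 7.5 && python3 -m jog '[[0,0,0,0.0002,0.001,0,45]]'>/dev/null && python3 ok.py 7.5 && python3 -m jog '[[0,0,0,0.0002,0.001,0,45]]'>/dev/null && python3 ok.py 7.5 && python3 -m jog '[[0,0,0,0.0002,0.001,0,45]]'>/dev/null && python3 ok.py 7.5
python3 plan.py M 1.5 0.0102 0.083
```

```text
23.0 F [-2.6 -5.4 -1.5] p [ 0.4861 -0.1432  0.0829] w 38.7
23.12 F [-2.7 -5.  -0.6] p [ 0.4871 -0.1434  0.083 ] w 38.7
23.25 F [-2.4 -4.5 -1.2] p [ 0.4881 -0.1436  0.083 ] w 38.2
23.38 F [-2.4 -4.8  0.2] p [ 0.4891 -0.1437  0.083 ] w 38.3
23.5 F [-4.4 -6.6 -1.9] p [ 0.4899 -0.1438  0.0829] w 38.4
23.62 F [-3.2 -6.8 -1.1] p [ 0.4906 -0.1438  0.0828] w 38.2
shift cur axes [-0.0005 -0.005  -0.0002] turn [-0.003  0.002 -0.004] shift tgt axes [-0.0005 -0.005  -0.0002]
t 23.62 pos [ 0.4906 -0.1438  0.0828] q [-30.  27.  93.  -0.  60. -10.] F [-7.52 -0.73  1.08] w 0.0382
```

```bash
python3 -m jog '[[0,0,0,0,0.0007,0,45]]'>/dev/null && python3 ok.py 8 && python3 -m jog '[[0,0,0,0,0.0005,0,45]]'>/dev/null; python3 ok.py 8
python3 -m jog '[[0,0,0,0,-0.005,0,45],[0,0,0,0,-0.006,0,45],[0,0,0,0,0,0,60],[0,0,0,0,0,-0.02,60],[0,0,0,0,0,-0.04,60],[0,0,0,0,0,-0.04,60],[0,0,0,0,0,-0.02,60],[0,0,0,0,0,0,60]]' >/dev/null;python3 ok.py 3; python3 plan.py R 0.1707 0 0.2
python3 - <<'E'
from rig import optics
import cv2
cv2.imwrite('pics/w4.png',optics.get_image('wrist')['pixels'][:,:,::-1])
E
```

```text
23.75 F [-5.1 -9.1 -1.8] p [ 0.4909 -0.144   0.0827] w 38.8
23.75 F [-5.1 -9.1 -1.8] p [ 0.4909 -0.144   0.0827] w 38.8
24.75 F [0.2 1.7 0.3] p [ 0.4827 -0.1402  0.2043] w 51.1
shift cur axes [-0.1945 -0.0375  0.0044] turn [ 0.004 -0.001  0.911] shift tgt axes [-0.1489  0.1306  0.0043]
t 24.75 pos [ 0.4827 -0.1402  0.2043] q [-30.  18.  85.  -0.  77. -10.] F [ 1.63 -0.4  -0.33] w 0.0511
```

View pics/w4.png

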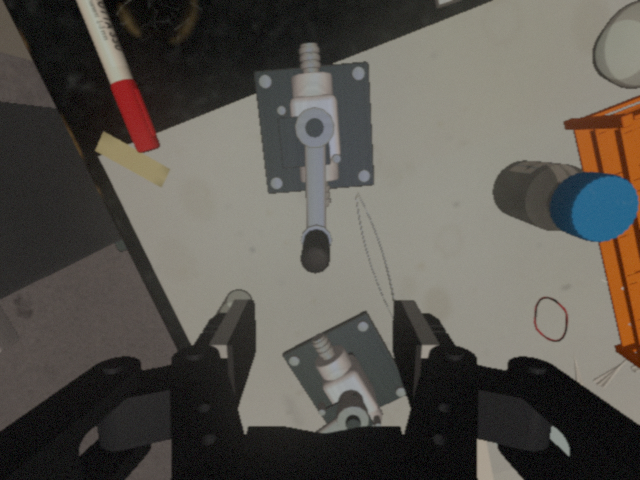

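```bash
python3 -m jog '[[0,0,0.182,0,0,0,60],[0,0,0.182,0,0,0,60],[0,0,0.182,0,0,0,60],[0,0,0.182,0,0,0,60],[0,0,0.182,0,0,0,60],[0,0,0,0,0,0,60]]'>/dev/null
python3 -m jog '[[0,0,0,-0.025,0.022,0.0007,60],[0,0,0,-0.025,0.022,0.0007,60],[0,0,0,-0.025,0.022,0.0007,60],[0,0,0,-0.025,0.022,0.0007,60],[0,0,0,-0.025,0.022,0.0007,60],[0,0,0,-0.024,0.021,0.0007,60],[0,0,0,0,0,0,60]]' >/dev/null; python3 plan.py R 0.1707 0 0.083
python3 - <<'E'
from rig import optics
import cv2
cv2.imwrite('pics/w5.png',optics.get_image('wrist')['pixels'][:,:,::-1])
E
```

```text
shift cur axes [ 0.0019 -0.0006  0.1151] turn [-0.001  0.     0.001] shift tgt axes [ 0.0018 -0.0007  0.1151]
t 26.43 pos [ 0.3808 -0.3122  0.1981] q [-53.  18.  86.  -0.  76.  18.] F [ 0.64  0.74 -0.16] w 0.0512
```

View pics/w5.png

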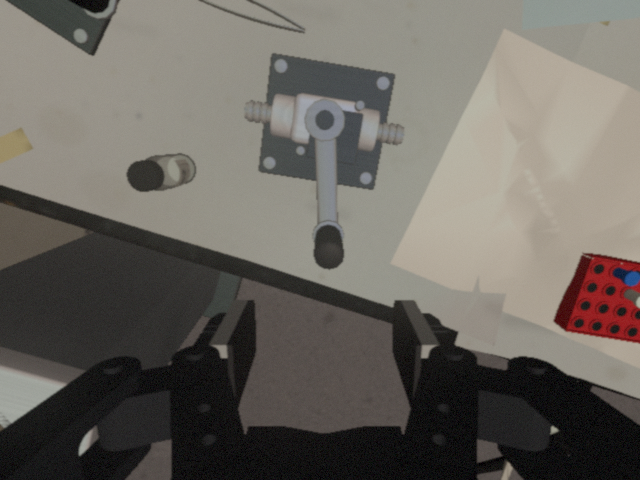

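```bash
python3 -m jog '[[0,0,0,0.002,0.002,0.024,60],[0,0,0,0,0,0.024,60],[0,0,0,0,0,0.024,60],[0,0,0,0,0,0.024,60],[0,0,0,0,0,0.019,60],[0,0,0,0,0,0,45],[0,0,0,0,0,0,45]]' >/dev/null; python3 ok.py 3 && python3 -m jog '[[0,0,0,0,0.003,0,45],[0,0,0,0,0.003,0,45]]' >/dev/null; python3 ok.py 1.7 && python3 -m jog '[[0,0,0,0,0.002,0,45]]'>/dev/null && python3 ok.py 1.7 &&  python3 -m jog '[[0,0,0,0,0.002,0,45]]'>/dev/null && python3 ok.py 1.7 &&  python3 -m jog '[[0,0,0,0,0.002,0,45]]'>/dev/null && python3 ok.py 1.7 &&  python3 -m jog '[[0,0,0,0,0.002,0,45]]'>/dev/null && python3 ok.py 1.7
python3 plan.py R 0.1707 0.0102 0.083
```

```text
27.35 F [-0.4  0.4 -0.7] p [ 0.3847 -0.312   0.0845] w 38.5
27.6 F [-0.3  0.3 -0.3] p [ 0.3864 -0.3183  0.0845] w 38.4
27.73 F [ 1.4 -0.2  0.6] p [ 0.3868 -0.3202  0.0842] w 38.6
27.85 F [-0.6  0.2 -1.2] p [ 0.3873 -0.3219  0.084 ] w 38.4
27.98 F [ 0.2 -1.1  0.1] p [ 0.3879 -0.3237  0.0839] w 38.2
28.1 F [-0.4 -2.5  0.1] p [ 0.3883 -0.3253  0.0838] w 38.1
shift cur axes [-0.0012 -0.0053  0.0008] turn [-0.001  0.     0.   ] shift tgt axes [-0.0012 -0.0053  0.0008]
t 28.1 pos [ 0.3883 -0.3253  0.0838] q [-53.  27.  94.  -0.  59.  18.] F [-1.18  2.23 -0.09] w 0.0381
```

```bash
python3 -m jog '[[0,0,-0.04,0.0002,0.0022,0,45],[0,0,-0.04,0.0003,0.0022,0,45]]'>/dev/null && python3 ok.py 6 && python3 -m jog '[[0,0,-0.03,0.0003,0.0022,0,45],[0,0,-0.03,0.0003,0.0022,0,45]]'>/dev/null && python3 ok.py 6 && python3 -m jog '[[0,0,-0.03,0.0003,0.0022,0,45],[0,0,-0.03,0.0003,0.0022,0,45]]'>/dev/null && python3 ok.py 6 && python3 -m jog '[[0,0,-0.03,0.0003,0.0022,0,45],[0,0,-0.03,0.0003,0.0022,0,45]]'>/dev/null && python3 ok.py 6 && python3 -m jog '[[0,0,-0.03,0.0003,0.0022,0,45],[0,0,-0.03,0.0003,0.0022,0,45]]'>/dev/null && python3 ok.py 6 && python3 -m jog '[[0,0,-0.03,0.0003,0.0022,0,45],[0,0,-0.03,0.0003,0.0022,0,45]]'>/dev/null && python3 ok.py 6 && python3 -m jog '[[0,0,-0.03,0.0003,0.0022,0,45],[0,0,-0.03,0.0003,0.0022,0,45]]'>/dev/null && python3 ok.py 6 && python3 -m jog '[[0,0,-0.03,0.0003,0.0022,0,45],[0,0,-0.03,0.0003,0.0022,0,45]]'>/dev/null && python3 ok.py 6
python3 plan.py R 0.67 0.0102 0.083
```

```text
28.35 F [ 0.5 -1.7 -0.4] p [ 0.3906 -0.3292  0.0838] w 38.1
28.6 F [ 1.5 -2.3 -0.9] p [ 0.3929 -0.3332  0.0839] w 38.2
28.85 F [ 1.4 -1.1 -0.3] p [ 0.3955 -0.337   0.0839] w 38.1
29.1 F [ 1.1 -1.6  0.6] p [ 0.3982 -0.3405  0.0839] w 38.4
29.35 F [ 0.5 -1.1 -0.5] p [ 0.4012 -0.3438  0.0839] w 38.2
29.6 F [ 0.7 -1.   0.8] p [ 0.4043 -0.3469  0.0839] w 38.4
29.85 F [ 0.7 -1.7 -0.7] p [ 0.4077 -0.3498  0.0839] w 38.6
30.1 F [ 1.5 -1.4  0.8] p [ 0.4112 -0.3526  0.0839] w 38.4
shift cur axes [ 0.0015 -0.0034  0.0009] turn [-0.     0.     0.003] shift tgt axes [ 0.0015 -0.0034  0.0009]
t 30.1 pos [ 0.4112 -0.3526  0.0839] q [-53.  30.  88.  -0.  62. -10.] F [-0.02  2.01 -0.76] w 0.0384
```

```bash
python3 -m jog '[[0,0,-0.035,0.0005,0.0022,0,45],[0,0,-0.035,0.0005,0.0022,0,45]]'>/dev/null && python3 ok.py 5 && python3 -m jog '[[0,0,-0.035,0.0005,0.0022,0,45],[0,0,-0.035,0.0005,0.0022,0,45]]'>/dev/null && python3 ok.py 5 && python3 -m jog '[[0,0,-0.03,0.0004,0.0022,0,45],[0,0,-0.03,0.0004,0.0022,0,45]]'>/dev/null && python3 ok.py 5 && python3 -m jog '[[0,0,-0.03,0.0004,0.0022,0,45],[0,0,-0.03,0.0004,0.0022,0,45]]'>/dev/null && python3 ok.py 5 && python3 -m jog '[[0,0,-0.03,0.0004,0.0022,0,45],[0,0,-0.03,0.0004,0.0022,0,45]]'>/dev/null && python3 ok.py 5 && python3 -m jog '[[0,0,-0.03,0.0004,0.0022,0,45],[0,0,-0.03,0.0004,0.0022,0,45]]'>/dev/null && python3 ok.py 5 && python3 -m jog '[[0,0,-0.03,0.0004,0.0022,0,45],[0,0,-0.03,0.0004,0.0022,0,45]]'>/dev/null && python3 ok.py 5 && python3 -m jog '[[0,0,-0.03,0.0004,0.0022,0,45],[0,0,-0.03,0.0004,0.0022,0,45]]'>/dev/null && python3 ok.py 5 && python3 -m jog '[[0,0,-0.03,0.0004,0.0022,0,45],[0,0,-0.03,0.0004,0.0022,0,45]]'>/dev/null && python3 ok.py 5 && python3 -m jog '[[0,0,-0.03,0.0004,0.0022,0,45],[0,0,-0.03,0.0004,0.0022,0,45]]'>/dev/null && python3 ok.py 5
python3 plan.py R 1.29 0.0102 0.083
```

```text
30.35 F [ 0.5 -1.6 -0.8] p [ 0.4151 -0.3548  0.0839] w 38.6
30.6 F [-0.1 -1.9 -0.5] p [ 0.4192 -0.3567  0.0839] w 38.6
30.85 F [-0.4 -2.1 -0.2] p [ 0.4233 -0.3586  0.084 ] w 38.1
31.1 F [-1.7 -1.9 -0.8] p [ 0.4275 -0.3602  0.084 ] w 38.8
31.35 F [-0.5 -1.9  0.1] p [ 0.4318 -0.3614  0.0839] w 38.6
31.6 F [-1.9 -1.5 -0.4] p [ 0.4361 -0.3624  0.0839] w 38.6
31.85 F [-0.8 -1.  -0.5] p [ 0.4406 -0.3632  0.0839] w 38.3
32.1 F [-1.8 -2.  -0.4] p [ 0.445  -0.3637  0.0839] w 38.4
32.35 F [-1.3 -2.5 -0.7] p [ 0.4495 -0.3639  0.0839] w 38.6
32.6 F [-1.4 -2.5 -0.3] p [ 0.454  -0.3639  0.0839] w 38.4
shift cur axes [ 0.0008 -0.0003  0.0009] turn [0.    0.    0.003] shift tgt axes [ 0.0008 -0.0003  0.0009]
t 32.6 pos [ 0.454  -0.3639  0.0839] q [-50.  33.  81.   0.  66. -43.] F [-2.65 -1.08  0.31] w 0.0384
```

```bash
python3 -m jog '[[0,0,-0.03,0.0004,0.0022,0,45],[0,0,-0.03,0.0004,0.0022,0,45]]'>/dev/null && python3 ok.py 4 && python3 -m jog '[[0,0,-0.03,0.0004,0.0022,0,45]]'>/dev/null && python3 ok.py 4 && python3 -m jog '[[0,0,-0.03,0.0004,0.0022,0,45]]'>/dev/null && python3 ok.py 4 && python3 -m jog '[[0,0,-0.015,0.0002,0.0011,0,45]]'>/dev/null && python3 ok.py 4.5 && python3 -m jog '[[0,0,-0.015,0.0002,0.001,0,45]]'>/dev/null && python3 ok.py 4.5 && python3 -m jog '[[0,0,-0.015,0.0002,0.001,0,45]]'>/dev/null && python3 ok.py 4.5 && python3 -m jog '[[0,0,-0.015,0.0002,0.001,0,45]]'>/dev/null && python3 ok.py 4.5 && python3 -m jog '[[0,0,-0.015,0.0002,0.001,0,45]]'>/dev/null && python3 ok.py 4.5 && python3 -m jog '[[0,0,0,0.0002,0.001,0,45]]'>/dev/null && python3 ok.py 4.5 && python3 -m jog '[[0,0,0,0.0002,0.001,0,45]]'>/dev/null && python3 ok.py 4.5 && python3 -m jog '[[0,0,0,0.0002,0.001,0,45]]'>/dev/null && python3 ok.py 4.5 && python3 -m jog '[[0,0,0,0.0002,0.001,0,45]]'>/dev/null && python3 ok.py 4.5
python3 plan.py R 1.5 0.0102 0.083
```

```text
32.85 F [-1.1 -2.   0.6] p [ 0.4584 -0.3636  0.0839] w 38.5
32.98 F [-1.4 -1.7 -0.4] p [ 0.4606 -0.3633  0.0839] w 38.3
33.1 F [-0.  -1.9 -0.7] p [ 0.4629 -0.363   0.0839] w 38.1
33.23 F [-1.5 -1.3  0.1] p [ 0.464  -0.3628  0.0839] w 38.3
33.35 F [-1.1 -1.5 -0.1] p [ 0.4649 -0.3626  0.0839] w 38.2
33.48 F [-1.6 -1.5 -0.3] p [ 0.4658 -0.3624  0.0839] w 38.4
33.6 F [-0.7 -1.   0.2] p [ 0.4669 -0.3622  0.084 ] w 38.4
33.73 F [-0.8 -1.9  0.6] p [ 0.4678 -0.362   0.0839] w 38.7
33.85 F [-0.7 -1.3 -0.7] p [ 0.4688 -0.3617  0.0839] w 37.9
33.98 F [-1.1 -1.7 -0.4] p [ 0.4698 -0.3614  0.0839] w 38.4
34.1 F [-1.  -1.4  0.3] p [ 0.4708 -0.3611  0.0839] w 38.5
34.23 F [-0.8 -1.7 -0.2] p [ 0.4718 -0.3608  0.0839] w 38.5
shift cur axes [-0.0004 -0.0023  0.0009] turn [ 0.    -0.    -0.014] shift tgt axes [-0.0004 -0.0023  0.0009]
t 34.23 pos [ 0.4718 -0.3608  0.0839] q [-49.  34.  79.   0.  67. -52.] F [-1.69 -0.93  0.18] w 0.0385
```

```bash
python3 -m jog '[[0,0,-0.01,0.0002,0.001,0,45]]'>/dev/null && python3 ok.py 4.5 && python3 -m jog '[[0,0,-0.01,0.0002,0.001,0,45]]'>/dev/null && python3 ok.py 4.5 && python3 -m jog '[[0,0,-0.01,0.0002,0.001,0,45]]'>/dev/null && python3 ok.py 4.5 && python3 -m jog '[[0,0,0,0.0002,0.001,0,45]]'>/dev/null && python3 ok.py 4.5 && python3 -m jog '[[0,0,0,0.0002,0.001,0,45]]'>/dev/null && python3 ok.py 4.5 && python3 -m jog '[[0,0,0,0.0002,0.001,0,45]]'>/dev/null && python3 ok.py 4.5
python3 plan.py R 1.5 0.0102 0.083
```

```text
34.35 F [-0.6 -1.7 -0.3] p [ 0.4728 -0.3606  0.0839] w 38.7
34.48 F [-1.  -3.2  0.6] p [ 0.4737 -0.3604  0.0839] w 38.3
34.6 F [-2.  -5.7  0.7] p [ 0.4744 -0.3602  0.0839] w 38.6
shift cur axes [-0.0007 -0.0049  0.0009] turn [-0.001  0.     0.017] shift tgt axes [-0.0008 -0.0049  0.0009]
t 34.6 pos [ 0.4744 -0.3602  0.0839] q [-49.  34.  79.  -0.  67. -54.] F [-5.52 -2.58 -0.74] w 0.0386
```

```bash
python3 -m jog '[[0,0,0,0,-0.005,0,45],[0,0,0,0,-0.006,0,45],[0,0,0,0,0,0,60],[0,0,0,0,0,-0.02,60],[0,0,0,0,0,-0.04,60],[0,0,0,0,0,-0.04,60],[0,0,0,0,0,-0.03,60],[0,0,0,0,0,0,60]]' >/dev/null;python3 ok.py 3
python3 - <<'E'
from rig import optics
import cv2,numpy as np
a=optics.get_image('wrist')['pixels'];b=optics.get_image('top')['pixels'][200:320,160:400];c=optics.get_image('side')['pixels'][200:400,230:430]
o=np.zeros((600,800,3),np.uint8)
o[:300,:400]=cv2.resize(a,(400,300));o[:300,400:700]=cv2.resize(c,(300,300));o[300:,:600]=cv2.resize(b,(600,300))
cv2.imwrite('pics/fin.png',o[:,:,::-1])
E
```

```text
35.6 F [ 0.4 -0.6  0.8] p [ 0.4644 -0.3616  0.2162] w 51.4
```

View pics/fin.png

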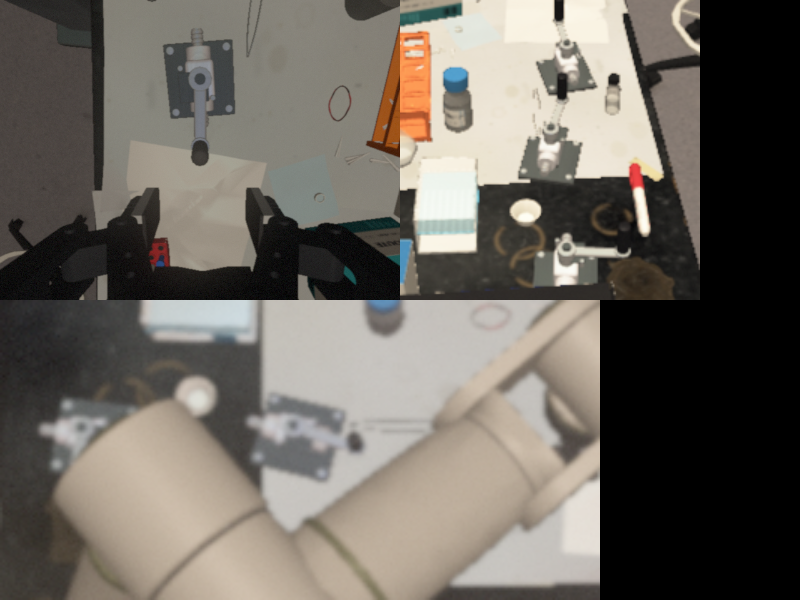

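The side view shows the near valve's lever closed and the other two along their pipes. The bystanders it shows are undisturbed, and the gripper is clear of everything, so I'm handing in.

```bash
python3 -c "from rig import job;print(job.close_job())"
```

```text
the job is handed in; nothing more can be done
None
```

The job is handed in: the left valve bound at about 0.8 rad and is back fully closed, the middle (stiff) and right (easy) valves are fully open at their stops, the peak lever force was about 9 N, and it took about 36 s.

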